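Clear and close the instrument case: release the locked lid stay

TASK

The gold module left on top of the foam keeps the instrument case from closing: first set it down, label side up, wholly on the blue mat without dropping it. Then lift the locked lid stay by its red handle near the hinge until it is well clear of the lid's pin and stays up on its own, and lastly lower the lid gently, without slamming it, until it is fully shut. Leave the white antenna, the mouse and the screwdriver where they are.

Things in the scene. Friction and masses are not known exactly. Their poses are not given: they have to be found in the camera images.
- case: Fixed open aluminium instrument case with black corners, 160 (its x) by 220 (its y) by 70 mm high to the rim, walls 6 mm. Origin: centre of its underside; z up, the lid hinge runs along its x axis at y = +110 mm, the front is at y = -110 mm, the stay is outside the end wall at x = +80 mm. Black foam fills it to 58 mm above the table, 12 mm below the rim.
- lid (a joint): Lid hinge, rad: 0 fully shut (level), about 1.4 as found, nearly upright at the start. The lid is a flat aluminium plate 160 wide, 220 long from hinge to free edge, 12 mm thick. Its stiff hinge (0.6 N m of friction) keeps it at whatever angle it is left, so it must be pushed all the way down; about 5 N near the free edge does it. A 10 mm pin on its end edge, 90 mm from the hinge, is caught by the stay's tooth and the lid cannot be closed until the stay is lifted.
- lid_hinge (a point): Point on the hinge line, at the middle of the lid's width, at rim height (70 mm). It turns with the lid; lid shut: axes as the case's; the lid reaches along its -y, its outer face is at z = +12 mm.
- lid_push (a point): Middle of the lid's width on its outer face, 180 mm from the hinge line and 40 mm from the free edge: a good place to push the lid down from outside. Axes as lid_hinge (z out of the outer face).
- stay (a joint): Lid stay, rad: 0 locked on the lid's pin, grows as its handle end is lifted (up to 0.9). The tooth is clear of the pin above about 0.12; lift it past 0.2 to be well clear. A friction pivot (0.25 N m; about 2 N at the handle) keeps it where it is left.
- stay_grip (a point): Grasp point on the stay's red round handle: 14 mm in diameter, level, running along the case's x from the stay bar outwards over 86 mm; this point is on its centre line 50 mm out from the bar and 64 mm beyond the lid's end edge, 201 mm above the table when locked. Its orientation turns with the stay.
- stay_pivot (a point): Point on the stay's pivot axis (parallel to the case's x) level with the grasp point along that axis, 50 mm above the table, 40 mm in front of the case's centre. The handle's grasp point moves on a circle of radius 229 mm about it, up and towards the case's front.
- module_center (a point): Centre of the loose gold-coloured module with black ends and a grey label on top, 90 (its x) by 45 (its y) by 40 mm high, 175 to 350 g, short brass connectors on both ends; z up. It stands on the foam and sticks out 28 mm over the rim.
- mat: Fixed blue mat on the table, 150 (its x) by 130 (its y) by 4 mm thick. Origin: centre of its underside, z up.
- antenna_center (a point): Bystander: white round antenna head, 64 mm in diameter, 50 mm high, loose; its centre.
- mouse_center (a point): Bystander: black computer mouse, 100 by 58 by 32 mm, loose; its centre.
- driver: Bystander: screwdriver with orange handle lying on the table, loose; origin on its underside, it lies along its x axis.
Things that resemble listed ones, but are neither listed nor needed, are in the scene too. Of the things that look like the part that bears module_center, the larger one is meant.

How it is judged (in metres and radians):
On the way, in this order (a step that is already met when the one before it is completed fails the run):
1. the module stands released on the mat, the stay still locked (x of module_center in the frame of mat between -0.055 and 0.055 m and y of module_center in the frame of mat between -0.045 and 0.045 m and z of module_center in the frame of mat below 0.03 m and angle between module_center's own z axis and vertical below 0.12 rad and contact force between the fingers and module below 0.1 N and linear speed of module below 0.05 m/s), for 0.2 s.
2. the stay is lifted clear of the pin with the lid still open (value of joint stay above 0.15 rad and value of joint lid above 1.2 rad), for 0.2 s.
At the end, for the whole second after the job is handed in: The module stands upright (within 0.12 rad), released and at rest on the blue mat, its centre within 55 mm along and 45 mm across of the mat's centre; the stay is still lifted (joint above 0.15 rad); the lid is shut (joint below 0.04 rad) and at rest (all of step 1 and value of joint stay above 0.15 rad and value of joint lid below 0.04 rad and velocity of joint lid above -0.05 rad/s); the robot touches nothing.
It fails at once if the lid is slammed (still closing faster than 2 rad/s over the last 0.3 rad) (value of joint lid below 0.3 rad and velocity of joint lid below -2 rad/s).
It fails at once if the module is dropped (moves faster than 0.7 m/s while the fingers do not hold it) (contact force between the fingers and module below 0.05 N and linear speed of module above 0.7 m/s).
It fails at once if a bystander is moved by more than 25 mm (distance of any of antenna_center, mouse_center, driver from where it was at the start of the episode above 0.025 m).
It also fails if it takes over 66 s, if anything falls off the work surface, if the arm or the gripper's body presses on something with over 40 N, if the wrist force passes 120 N, or if a joint passes its speed limit or range.

ROBOT

A 6-joint arm with a two-finger parallel gripper is mounted at the origin on the work surface. World frame = base frame: x ahead of the robot, y to its left, z up, the work surface at z = 0. Lengths are in mm, angles in rad, forces in N, time in s.
With the tool pointing down it reaches from about 350 to 975 mm from the base axis. Payload 7.1 kg.
Tool frame: the origin (TCP) lies on the front face of the gripper's body, between the roots of the fingers; the fingertips stand 80 mm ahead of it and the grasp point (between the pads) lies 61 mm ahead of it (ctrl.tcp_to_grasp is the distance from the TCP to the grasp point, in mm); z points along the fingers, y is the direction in which the jaws open and shut (so a half turn about z gives the same grasp; the last joint's range is limited). The gripper opens to 88 mm and grips with 3 to 60 N. Pads are 20 mm wide; open, the fingers measure 115 mm over their backs; the gripper's body (75 mm by 178 mm) begins 61 mm behind the grasp point.
Start: joints at [-1.222, 0.423, 1.63, -0, 1.089, -0.019], TCP at [224.744, -583.177, 302.675] pointing down, gripper open.
Joint ranges: [-3, 3], [-0.9, 2.11], [0.09, 2.58], [-1.31, 4.45], [0.11, 2.69], [-2.54, 2.54]. Speed limits (rad/s): [2.39, 2.39, 3.01, 3.14, 3.14, 3.14].

INTERFACE

Orientations are given as a rotation vector (axis times angle).
In Python, from workcell import telemetry, get_image, ctrl gives the robot as it stands.
- The arm moves only by the tool send_rows, never from a script. Its argument "rows" is a list of rows, each a list of 5 numbers: the shift along the tool's x, y, z in m, then the turn about the tool's z in rad, then the opening, from -1 (shut) to 1 (fully open). A call has 1 to 5 rows; each row shifts and turns the commanded pose from where the row before left it, along the tool's axes as they then stand; what a row does not reach is not made up. A row lasts 1/10 s, in which the tool goes at most 50 mm and 8.59 degrees, less where a joint would pass 70% of its speed; a pose out of reach is approached as far as the arm can. A call with a gripper value outside its range is refused whole. The fingers move at their own pace and stop on an object; the grip force is fixed at half the most. Time passes only in rows, so rows that do not move let the fingers close. It gives the time, the measured TCP pose, the force and the opening at its end, in the units of the state.
- telemetry.get_obs(): the state, without advancing time (a new reading comes with each control period).
- get_image(name): name is "scene" or "side" or "wrist"; returns a dict with "color" (420x560x3 uint8, blue, green, red), "z_map" (420x560 float32, mm along the optical axis (not along the pixel's ray), 0 where there is no reading), "camera_matrix" (3x3 intrinsics, pixels), "k1" (the pictures are not rectified: a ray, as slopes to the right and down, at radius r is drawn at 1 + k1 r^2 times it, then the intrinsics apply), "rvec" (rotation vector, rad) and "tvec" (3), from world to camera coordinates, as OpenCV has them. Camera axes: x right, y down, z forward; pixel columns grow to the right and rows downward; lengths in mm; the calibration is good to about 2 mm. A picture is of the moment at which its call begins.
- ctrl.close_job(): hands the job in, once; it reports no verdict.
The state is a dict: "t": time; "qpos": joint angles; "qvel": joint speeds; "joint_torque": joint torques, N m; "ee_pos": TCP position; "orientation": TCP orientation; "ft_force": force on the tool from outside, world axes, zero at the start; "moment": the same for the moment, N m; "width": finger opening in mm.
Only numpy, scipy, OpenCV 4.12 (cv2) and the standard library are available. Lean on these libraries where they do the work, as an engineer would, in place of code of your own. Each camera call takes 0.05 s, during which the arm holds its last target.

## Working session

There is one attempt and no reset: what is moved stays moved. The work goes in short steps, Python scripts to look and compute and a tool call to move; the robot and the scene stay as the last step left them, time stands still between calls to the robot, and variables do not carry over. Pictures are saved under pics/ and viewed, and the job is handed in when it is done.

Besides the shell and the picture viewer there is one more tool, called after ">>>" in YAML: its name, and indented under it one key for each argument. send_rows: Moves the arm, as the interface text tells. Its arguments: {"type":"object","properties":{"rows":{"type":"array"}},"required":["rows"]}

```bash
ls; mkdir -p pics; cat > h.py <<'E'
import numpy as np, cv2
from scipy.spatial.transform import Rotation as R
from workcell import telemetry, get_image, ctrl
def cap(n,tag):
    im=get_image(n); cv2.imwrite(f'pics/{tag}.png',im['color']); np.savez(f'pics/{tag}.npz',**im); return im
def und(im,uv):
    K=np.array(im['camera_matrix']);uv=np.atleast_2d(uv).astype(float)
    d=(uv-[K[0,2],K[1,2]])/[K[0,0],K[1,1]]
    k=float(im['k1']);s=d.copy()
    for _ in range(30): s=d/(1+k*(s**2).sum(1,keepdims=True))
    return s
def ray(im,uv):
    Rm=R.from_rotvec(np.array(im['rvec']).ravel()).as_matrix();t=np.array(im['tvec']).ravel()
    s=und(im,uv);d=np.c_[s,np.ones(len(s))]@Rm
    return -Rm.T@t,d
def plane(im,uv,z):
    c,d=ray(im,uv);return c+d*((z-c[2])/d[:,2])[:,None]
def pts(im):
    z=im['z_map'];v,u=np.mgrid[:z.shape[0],:z.shape[1]]
    c,d=ray(im,np.c_[u.ravel(),v.ravel()])
    P=c+d*z.reshape(-1,1);P[z.ravel()==0]=np.nan
    return P.reshape(z.shape+(3,))
E
python3 - <<'E'
from h import *
for n in ['scene','side','wrist']:
    im=cap(n,n+'0'); print(n,im['tvec'].ravel() if hasattr(im['tvec'],'ravel') else im['tvec'],im['rvec'],im['k1'],ray(im,[[280,210]]))
o=telemetry.get_obs();print(o)
E
```

```text
pics
scene [-235.3128709  -276.48797165 1383.30149743] [ 2.37846707  1.11695156 -0.3196795 ] 0.03877064450356978 (array([ 890.60600908, -426.96430531, 1034.34191497]), array([[-0.405232  ,  0.33175443, -0.85189721]]))
side [ 110.68851795 -230.35158652 1525.39252183] [ 1.64273829  1.89732877 -0.79808604] -0.06086179179520002 (array([1250.95363464,   74.35799083,  906.48885279]), array([[-0.70571743, -0.09274332, -0.70251634]]))
wrist [-624.56059796  -36.27707855  391.86785701] [-2.37546844  1.6312979   0.24916862] 0.009026832413849797 (array([ 301.01908753, -553.47565195,  384.71365449]), array([[-0.28454913, -0.1003495 , -0.95343755]]))
{'t': 0.15, 'qpos': array([-1.22201216e+00,  4.23666825e-01,  1.63050032e+00,  8.21300134e-06,
        1.08856834e+00, -1.89805524e-02]), 'qvel': array([-0.00067844, -0.00350754, -0.00140345,  0.00096844, -0.00048911,
        0.00184889]), 'joint_torque': array([ 4.40421754e-04, -5.44982743e+01, -2.73919505e+01,  6.44038129e-02,
        2.04152690e-02, -8.79471736e-05]), 'ee_pos': array([ 224.63130596, -582.88567162,  302.08480737]), 'orientation': array([-3.08752083e+00, -5.74221217e-01,  2.83312252e-04]), 'ft_force': array([-0.84081189,  0.17868063,  0.45439032]), 'moment': array([-0.00536907, -0.04500419, -0.00299479]), 'width': 87.96471241789624}
```

View pics/scene0.png

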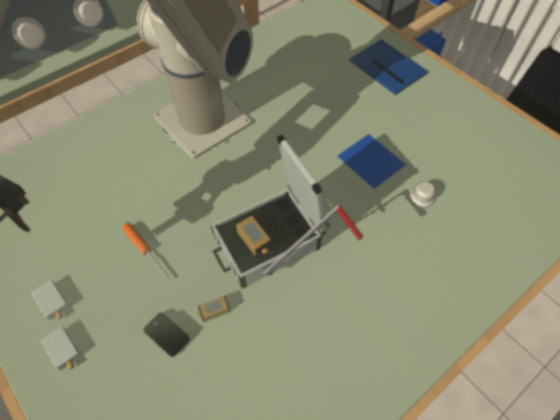

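View pics/side0.png

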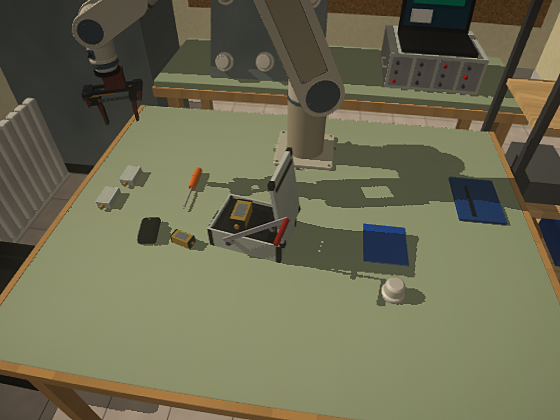

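View pics/wrist0.png

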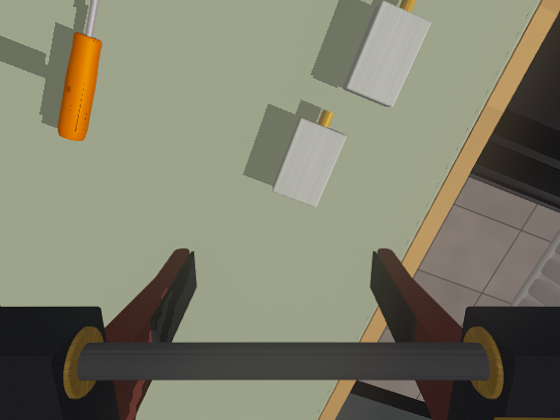

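Module candidates are at scene px (253,233), on the foam, and (213,307), on the table and smaller. Mat candidates are at (372,160) and (388,66), the latter with a dark stick on it. I'll measure them and enlarge.

```bash
python3 - <<'E'
from h import *
for n in ['scene','side']:
    im=dict(np.load(f'pics/{n}0.npz')); P=pts(im); hsv=cv2.cvtColor(im['color'],cv2.COLOR_BGR2HSV)
    masks={'blue':((100,120,60),(130,255,255)),'gold':((12,110,90),(32,255,255)),'red':((0,170,70),(6,255,255)),'white':((0,0,150),(180,60,255))}
    for k,(a,b) in masks.items():
        m=cv2.inRange(hsv,a,b); nn,l,st,ce=cv2.connectedComponentsWithStats(m)
        for i in range(1,nn):
            if st[i,4]<40: continue
            q=P[l==i]; 
            c=cv2.findContours((l==i).astype(np.uint8),0,2)[0][0]
            med=np.nanmedian(q,0)
            if np.linalg.norm(med[:2])>1100: continue
            w=plane(im,c.reshape(-1,2),med[2])[:,:2].astype(np.float32)
            print(n,k,ce[i].round(),st[i,4],med.round(),'rect',[np.round(x,2) for x in cv2.minAreaRect(w)], np.nanpercentile(q[:,2],[2,98]).round())
    cr=im['color'][130:330,190:390] if n=='scene' else im['color'][140:270,180:420]
    cv2.imwrite(f'pics/{n}0c.png',cv2.resize(cr,None,fx=3,fy=3,interpolation=2))
E
```

```text
scene blue [400.  74.] 905 [256. 601.  12.] rect [array([250.63, 594.51]), array([148.28, 105.11]), np.float64(89.91)] [ 8. 17.]
scene blue [371. 160.] 1709 [439. 279.   4.] rect [array([437.16, 280.81]), array([123.14, 143.15]), np.float64(89.91)] [-0.  8.]
scene gold [465.  75.] 981 [411. 760.  -0.] rect [array([296.61, 761.75]), array([ 21.67, 872.94]), np.float64(89.93)] [-459.    5.]
scene gold [70. 80.] 2045 [-472. -222.  -47.] rect [array([-471.01, -201.74]), array([538.04,  64.37]), np.float64(89.92)] [-71. -27.]
scene gold [251. 235.] 430 [ 451. -165.   97.] rect [array([ 454.81, -154.53]), array([54.53, 93.36]), np.float64(85.32)] [ 59. 101.]
scene gold [137. 238.] 119 [ 240. -358.   21.] rect [array([ 236.51, -365.41]), array([105.52,  25.85]), np.float64(1.55)] [-2. 27.]
scene gold [480. 345.] 1782 [958.  90.  -0.] rect [array([958.17, 129.83]), array([ 17.15, 567.47]), np.float64(0.06)] [-4.  3.]
scene gold [214. 310.] 117 [ 525. -326.   28.] rect [array([ 518.03, -321.5 ]), array([55.92, 31.18]), np.float64(74.64)] [22. 33.]
scene gold [ 10. 399.] 475 [ 396. -759.   -0.
[... 3896 characters left out ...]
loat64(72.45)] [-1. 53.]
side white [ 96. 410.] 40 [ 824. -721. -752.] rect [array([ 824.33, -722.28]), array([77.55, 13.7 ]), np.float64(65.37)] [-760. -746.]
side white [160. 413.] 130 [ 797. -458. -751.] rect [array([ 790.41, -462.56]), array([55.61, 60.43]), np.float64(0.64)] [-758. -743.]
side white [191. 414.] 240 [ 775. -349. -751.] rect [array([ 773.37, -330.53]), array([ 42.21, 187.6 ]), np.float64(9.01)] [-760. -743.]
side white [121. 415.] 44 [ 828. -610. -751.] rect [array([ 826.44, -609.48]), array([24.71, 48.6 ]), np.float64(37.87)] [-761. -744.]
side white [135. 415.] 72 [ 817. -555. -752.] rect [array([ 813.96, -557.35]), array([34.63, 68.9 ]), np.float64(9.61)] [-759. -743.]
```

```bash
python3 -c "
import cv2
a=cv2.imread('pics/scene0c.png');print(a.shape)"
```

```text
(600, 600, 3)
```

View pics/scene0c.png

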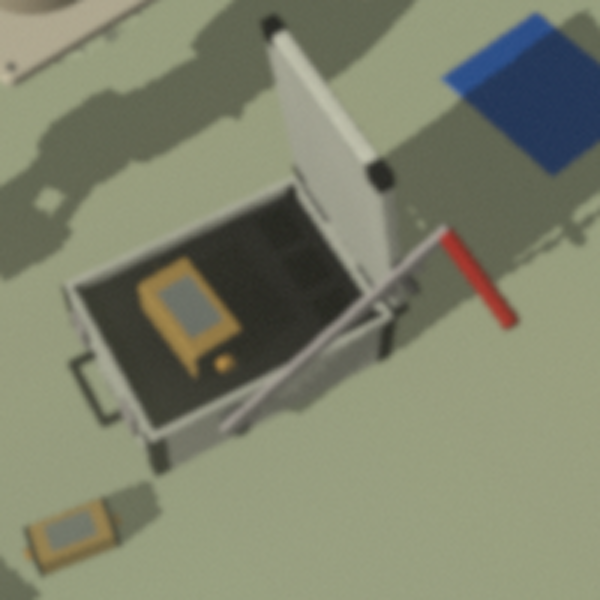

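View pics/side0c.png

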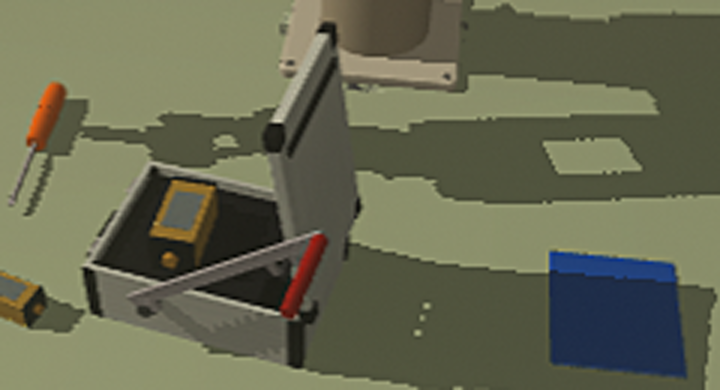

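The module on the foam at (251,235) is the larger one: its long side is about 90 mm, and the one at (213,307) is about 56 mm. The mat at scene (371,160) measures 149x127 mm at z≈4. The far one is about 105 mm wide at z≈12 and carries a stick, so it isn't the one meant. Next I'll refine the poses.

```bash
python3 - <<'E'
from h import *
from scipy import ndimage
for n in ['scene','side']:
    im=dict(np.load(f'pics/{n}0.npz')); P=pts(im)
    near=np.hypot(P[...,0]-453,P[...,1]+150)<75
    m=near&(P[...,2]>88)&(P[...,2]<108)
    l,k=ndimage.label(m); s=ndimage.sum(m,l,range(1,k+1)); m=l==1+np.argmax(s)
    q=P[m]; c=cv2.findContours(m.astype(np.uint8),0,2)[0][0].reshape(-1,2)
    w=plane(im,c,98)[:,:2].astype(np.float32)
    print(n,'module top',m.sum(),np.median(q[:,2]).round(1),cv2.minAreaRect(w))
    # label grey
    hsv=cv2.cvtColor(im['color'],cv2.COLOR_BGR2HSV)
    g=(m&(hsv[...,1]<90)).astype(np.uint8); l,k=ndimage.label(g)
    if k:
        s=ndimage.sum(g,l,range(1,k+1)); g=(l==1+np.argmax(s)).astype(np.uint8)
        cc=cv2.findContours(g,0,2)[0][0].reshape(-1,2)
        print('  label',g.sum(),cv2.minAreaRect(plane(im,cc,98)[:,:2].astype(np.float32)))
    # rim
    near=np.hypot(P[...,0]-460,P[...,1]+120)<190
    r=near&(P[...,2]>63)&(P[...,2]<77)&(hsv[...,2]>110)&(hsv[...,1]<80)
    w=plane(im,np.argwhere(r)[:,::-1],70)[:,:2].astype(np.float32)
    print('  rim',r.sum(),cv2.minAreaRect(w))
    v=im['color'].copy(); v[r]=(0,0,255); v[m]=(0,255,0)
    cr=v[130:330,190:390] if n=='scene' else v[130:280,180:380]
    cv2.imwrite(f'pics/{n}0m.png',cv2.resize(cr,None,fx=2,fy=2,interpolation=0))
    red=cv2.inRange(hsv,(0,150,60),(7,255,255))>0
    red&=P[...,2]>150
    q=P[red]; d=np.linalg.svd(q[:,:2]-q[:,:2].mean(0))[2][0]
    pr=(q[:,:2]-q[:,:2].mean(0))@d
    print('  handle',q.mean(0).round(1),d,np.degrees(np.arctan2(d[1],d[0])),np.percentile(pr,[1,99]),np.median(q[:,2]))
    # lid
    L=near&(P[...,2]>110)&(P[...,2]<300)&~red&(hsv[...,1]<60)
a=cv2.imread('pics/scene0m.png');b=cv2.imread('pics/side0m.png')
b=cv2.copyMakeBorder(b,0,a.shape[0]-b.shape[0],0,0,0)
cv2.imwrite('pics/m0.png',np.hstack([a,b]))
E
```

```text
scene module top 703 98.4 ((451.82891845703125, -151.32667541503906), (47.613853454589844, 95.39913177490234), 85.49689483642578)
  label 247 ((450.2915344238281, -149.43418884277344), (31.008108139038086, 50.542457580566406), 85.25188446044922)
  rim 938 ((460.28741455078125, -118.91740417480469), (228.15977478027344, 179.98818969726562), 79.99109649658203)
  handle [612.2 -12.6 206.8] [ 0.98270204 -0.1851937 ] -10.672425621574112 [-37.55281072  39.83196124] 206.84586912298482
side module top 383 97.0 ((458.27459716796875, -146.07037353515625), (47.316261291503906, 99.0730972290039), 86.06883239746094)
  label 119 ((453.2356872558594, -146.80661010742188), (28.54344940185547, 49.68730926513672), 85.46664428710938)
  rim 283 ((464.10357666015625, -118.0262451171875), (216.56605529785156, 179.06869506835938), 79.9087142944336)
  handle [616.3 -10.2 206.2] [0.6939493  0.72002387] 46.05645119848569 [-23.10819654  27.82891934] 205.5734858191566
```

View pics/m0.png

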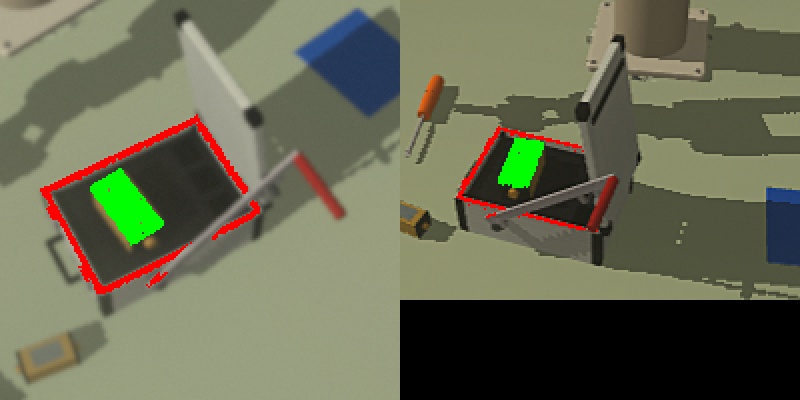

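```bash
python3 - <<'E'
from h import *
yaw=np.radians(-10.5); c0=np.array([451,-117.])
ex=np.array([np.cos(yaw),np.sin(yaw)]);ey=np.array([-ex[1],ex[0]])
for n in ['scene','side']:
    im=dict(np.load(f'pics/{n}0.npz')); P=pts(im)
    C=np.stack([(P[...,:2]-c0)@ex,(P[...,:2]-c0)@ey,P[...,2]],-1)
    L=(abs(C[...,0])<78)&(C[...,1]>20)&(C[...,1]<150)&(C[...,2]>90)&(C[...,2]<310)
    q=C[L]
    for a in range(100,310,20):
        s=q[(q[:,2]>a)&(q[:,2]<a+20)]
        if len(s)>5: print(n,a,len(s),np.percentile(s[:,1],[2,50,98]).round(),np.percentile(s[:,0],[2,98]).round())
    # rim extents
    hsv=cv2.cvtColor(im['color'],cv2.COLOR_BGR2HSV)
    r=(C[...,2]>66)&(C[...,2]<76)&(abs(C[...,0])<95)&(abs(C[...,1])<130)&(hsv[...,2]>110)&(hsv[...,1]<80)
    q=C[r]
    for nm,k in (('x-',(abs(q[:,1])<90)&(q[:,0]<-50)),('x+',(abs(q[:,1])<90)&(q[:,0]>50)&(q[:,0]<90))):
        print(n,nm,np.percentile(q[k,0],[5,50,95]).round(1), k.sum(), np.polyfit(q[k,1],q[k,0],1))
    k=(q[:,1]<-90)&(abs(q[:,0])<60); print(n,'y-',np.percentile(q[k,1],[5,50,95]).round(1),np.polyfit(q[k,0],q[k,1],1))
    h=cv2.inRange(hsv,(0,150,60),(7,255,255))>0
    h&=(P[...,2]>190)&(P[...,2]<230); s=C[h];print(n,'handle case',np.percentile(s,[2,50,98],axis=0).round(0).tolist())
E
```

```text
scene 100 87 [105. 106. 108.] [-74.  62.]
scene 120 98 [102. 103. 105.] [-72.  69.]
scene 140 97 [ 99. 100. 102.] [-73.  76.]
scene 160 113 [95. 97. 99.] [-73.  76.]
scene 180 115 [93. 94. 96.] [-74.  76.]
scene 200 122 [89. 91. 93.] [-73.  75.]
scene 220 130 [87. 88. 90.] [-74.  75.]
scene 240 136 [84. 86. 87.] [-73.  76.]
scene 260 142 [80. 82. 84.] [-72.  73.]
scene 280 417 [79. 84. 91.] [-74.  75.]
scene x- [-79.7 -75.5 -72.2] 202 [-1.55638492e-03 -7.57343318e+01]
scene x+ [75.1 78.4 81. ] 159 [-3.04743233e-03  7.81827510e+01]
scene y- [-109.4 -105.4 -102. ] [ 3.24792172e-04 -1.05429935e+02]
scene handle case [[103.0, 128.0, 203.0], [139.0, 132.0, 207.0], [179.0, 137.0, 210.0]]
side 100 91 [119. 121. 123.] [-72.  73.]
side 120 76 [116. 118. 120.] [-73.  22.]
side 140 91 [113. 115. 117.] [-70.  47.]
side 160 121 [110. 112. 114.] [-68.  68.]
side 180 135 [107. 109. 111.] [-72.  74.]
side 200 135 [104. 106. 108.] [-72.  76.]
side 220 150 [101. 103. 105.] [-73.  77.]
side 240 136 [ 99. 101. 102.] [-72.  75.]
side 260 167 [ 95.  97. 100.] [-69.  75.]
side 280 234 [83. 91. 96.] [-74.  76.]
side x- [-77.  -73.3 -69.6] 64 [-9.34552702e-03 -7.35375628e+01]
side x+ [76.9 80.4 83.5] 88 [-7.98906207e-03  8.05478314e+01]
side y- [-104.7 -101.   -98.1] [ 7.04209308e-03 -1.01420963e+02]
side handle case [[100.0, 132.0, 198.0], [147.0, 139.0, 206.0], [183.0, 144.0, 209.0]]
```

```bash
cat >> h.py <<'E'
def go(x,y,z,yaw=None):
    o=telemetry.get_obs(); M=R.from_rotvec(o['orientation']).as_matrix()
    d=M.T@(np.array([x,y,z])-o['ee_pos'])
    cur=np.arctan2(M[1,0],M[0,0])
    if yaw is not None:
        turn=-(np.radians(yaw)-cur)
        M2=M@R.from_euler('z',turn).as_matrix(); d2=M2.T@(np.array([x,y,z])-o['ee_pos'])
        print('turn',turn.round(4),'then shift(m)',(d2/1000).round(4))
    print('t',o['t'],'pos',o['ee_pos'].round(1),'yaw',np.degrees(cur).round(2),'tilt',M[:,2].round(4),'shift now(m)',(d/1000).round(4),'F',o['ft_force'].round(1),'w',round(o['width'],1),'q6',o['qpos'][5].round(2))
E
python3 -c "
from h import *
go(452.5,-150,302,-4.6)"
```

```text
turn 0.448 then shift(m) [ 0.1924 -0.4498  0.0005]
t 0.15 pos [ 224.6 -582.9  302.1] yaw 21.07 tilt [-4.0e-04  1.1e-03 -1.0e+00] shift now(m) [ 0.3683 -0.322   0.0005] F [-0.8  0.2  0.5] w 88.0 q6 -0.02
```

>>> send_rows:
  rows:
    - [0,0,0,0.149,1]
    - [0,0,0,0.149,1]
    - [0,0,0,0.15,1]
    - [0.016,-0.04,0,0,1]
    - [0.016,-0.04,0,0,1]

```text
t: 0.65
ee_pos: [262.9, -505.5, 302.1]
orientation: [-3.138, 0.13, 0.0]
ft_force: [0.9, -0.2, 0.6]
width: 88.1
```

>>> send_rows:
  rows:
    - [0.016,-0.04,0,0,1]
    - [0.016,-0.04,0,0,1]
    - [0.016,-0.04,0,0,1]
    - [0.016,-0.04,0,0,1]
    - [0.016,-0.04,0,0,1]

```text
t: 1.15
ee_pos: [359.2, -311.4, 302.6]
orientation: [-3.139, 0.126, 0.0]
ft_force: [0.8, 0.3, 0.0]
width: 88.0
```

>>> send_rows:
  rows:
    - [0.016,-0.03,0,0,1]
    - [0.016,-0.03,0,0,1]
    - [0.016,-0.02,0,0,1]
    - [0.016,-0.02,0,0,1]
    - [0,0,0,0,1]

```text
t: 1.65
ee_pos: [432.0, -216.9, 302.7]
orientation: [-3.139, 0.121, -0.001]
ft_force: [-0.1, -0.9, -0.2]
width: 87.8
```

```bash
python3 -c "
from h import *
im=cap('wrist','w1')
go(452.5,-148,144,-4.6)
P=pts(im)
m=(np.hypot(P[...,0]-453,P[...,1]+150)<70)&(P[...,2]>90)&(P[...,2]<106)
c=cv2.findContours(m.astype(np.uint8),0,2)[0]; c=max(c,key=cv2.contourArea).reshape(-1,2)
print(cv2.minAreaRect(c.astype(np.float32)),cv2.minAreaRect(plane(im,c,98)[:,:2].astype(np.float32)))
"
```

```text
turn 0.0027 then shift(m) [ 0.0158 -0.0712  0.1585]
t 1.7 pos [ 431.1 -217.7  302.5] yaw -4.44 tilt [-3.e-04  0.e+00 -1.e+00] shift now(m) [ 0.016  -0.0711  0.1585] F [ 0.6 -0.4 -0.1] w 88.1 q6 1.16
((198.86306762695312, 180.03538513183594), (110.9955062866211, 58.40992736816406), 86.8201675415039) ((452.2037353515625, -150.20791625976562), (46.52522277832031, 90.65186309814453), 85.49809265136719)
```

View pics/w1.png

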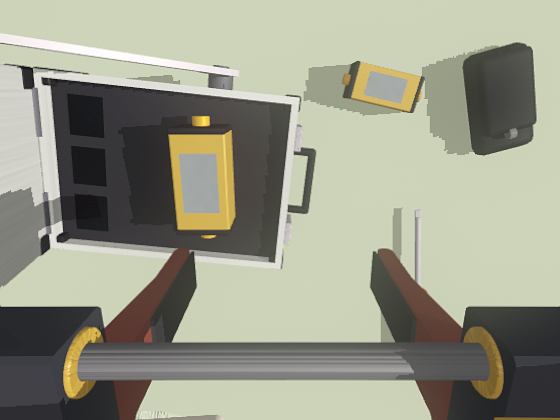

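The wrist view shows the module at px (200,180), label up, centred near (452,-149). The smaller lookalike is at (385,87).

>>> send_rows:
  rows:
    - [0.008,-0.024,0.02,0,1]
    - [0.008,-0.024,0.03,0,1]
    - [0.005,-0.02,0.03,0.002,1]
    - [0,-0.002,0.03,0,1]
    - [0,0,0,0,1]

```text
t: 2.2
ee_pos: [454.6, -149.9, 189.6]
orientation: [-3.137, 0.128, 0.011]
ft_force: [0.5, 0.7, -0.1]
width: 87.6
```

```bash
python3 -c "
from h import *
go(452.3,-149,144,-4.5)"
```

```text
turn -0.0032 then shift(m) [-0.0021 -0.0006  0.0457]
t 2.2 pos [ 454.6 -149.9  189.6] yaw -4.69 tilt [-0.007   0.0023 -1.    ] shift now(m) [-0.0021 -0.0006  0.0457] F [ 0.5  0.7 -0.1] w 87.6 q6 1.31
```

>>> send_rows:
  rows:
    - [-0.001,0,0.018,0,1]
    - [-0.001,0,0.017,0,1]
    - [0,0,0.01,0,1]
    - [0,0,0,0,1]
    - [0,0,0,0,1]

```text
t: 2.7
ee_pos: [455.5, -150.9, 148.5]
orientation: [3.139, -0.13, 0.001]
ft_force: [-0.1, -0.3, 0.7]
width: 88.1
```

```bash
python3 -c "
from h import *
go(452.3,-149,144,-4.5)"
```

```text
turn -0.0044 then shift(m) [-0.0033 -0.0016  0.0045]
t 2.7 pos [ 455.5 -150.9  148.5] yaw -4.75 tilt [ 7.e-04 -3.e-04 -1.e+00] shift now(m) [-0.0033 -0.0016  0.0045] F [-0.1 -0.3  0.7] w 88.1 q6 1.31
```

>>> send_rows:
  rows:
    - [-0.003,-0.001,0.004,0,1]
    - [0,0,0,0,0]
    - [0,0,0,0,-0.5]
    - [0,0,0,0,-1]
    - [0,0,0,0,-1]

```text
t: 3.2
ee_pos: [452.4, -149.0, 143.8]
orientation: [3.139, -0.129, 0.001]
ft_force: [0.9, -0.0, 0.3]
width: 59.5
```

>>> send_rows:
  rows:
    - [0,0,0,0,-1]
    - [0,0,0,0,-1]
    - [0,0,0,0,-1]

```text
t: 3.5
ee_pos: [452.3, -149.0, 143.7]
orientation: [3.139, -0.129, 0.0]
ft_force: [0.4, 0.3, 1.2]
width: 44.6
```

```bash
python3 -c "
from h import *
go(452.3,-149,144,-4.5)"
```

```text
turn -0.0037 then shift(m) [-0.     -0.     -0.0003]
t 3.5 pos [ 452.3 -149.   143.7] yaw -4.71 tilt [ 1.e-04 -0.e+00 -1.e+00] shift now(m) [-0.     -0.     -0.0003] F [0.4 0.3 1.2] w 44.6 q6 1.31
```

Gripped (44.6 mm). Lifting it clear of the lid.

>>> send_rows:
  rows:
    - [0,0,-0.005,0,-1]
    - [0,0.002,-0.02,0,-1]
    - [0,0.005,-0.03,0,-1]
    - [0,0.006,-0.03,0,-1]
    - [0,0.006,-0.03,0,-1]

```text
t: 4.0
ee_pos: [450.1, -167.9, 259.7]
orientation: [-3.139, 0.129, 0.002]
ft_force: [0.3, 0.1, -3.1]
width: 44.8
```

>>> send_rows:
  rows:
    - [0,0.006,-0.035,0,-1]
    - [0,0.004,-0.04,0,-1]
    - [0,0,-0.04,0,-1]
    - [0,0,-0.04,0,-1]
    - [0,0,-0.02,0,-1]

```text
t: 4.5
ee_pos: [450.1, -178.0, 437.3]
orientation: [3.137, -0.129, 0.006]
ft_force: [-0.5, -0.5, -3.1]
width: 45.0
```

```bash
python3 -c "
from h import *
go(440,282,420,0)
im=cap('side','s2'); cv2.imwrite('pics/s2c.png',cv2.resize(im['color'][100:300,120:440],None,fx=2.4,fy=2.4))"
```

```text
turn -0.0823 then shift(m) [-0.0102 -0.4601  0.0165]
t 4.5 pos [ 450.1 -178.   437.3] yaw -4.72 tilt [ 0.0039 -0.0016 -1.    ] shift now(m) [-0.0479 -0.4577  0.0165] F [-0.5 -0.5 -3.1] w 45.0 q6 1.25
```

View pics/s2c.png

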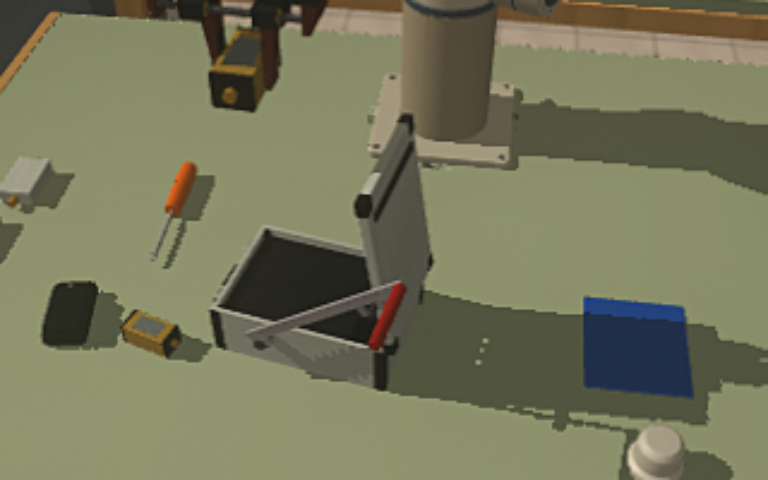

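The module is held level at about (240,70) in the crop, and the case is empty and unmoved. Carrying it over the lid to the mat.

>>> send_rows:
  rows:
    - [-0.002,-0.03,0,-0.041,-1]
    - [-0.001,-0.04,0,-0.041,-1]
    - [-0.001,-0.04,0,0,-1]
    - [-0.001,-0.04,0,0,-1]
    - [-0.001,-0.04,0,0,-1]

```text
t: 5.05
ee_pos: [447.0, 13.6, 432.5]
orientation: [-3.142, 0.001, 0.003]
ft_force: [-0.1, 0.7, -3.2]
width: 44.4
```

>>> send_rows:
  rows:
    - [-0.001,-0.04,0,0,-1]
    - [-0.001,-0.04,0,0,-1]
    - [-0.001,-0.04,0,0,-1]
    - [0,-0.04,0,0,-1]
    - [0,-0.04,0,0,-1]

```text
t: 5.55
ee_pos: [444.0, 213.6, 432.4]
orientation: [3.141, -0.0, -0.003]
ft_force: [1.1, 0.1, -2.2]
width: 45.1
```

>>> send_rows:
  rows:
    - [0,-0.03,0.01,0,-1]
    - [0,-0.02,0.02,0,-1]
    - [0,0,0.03,0,-1]
    - [0,0,0,0,-1]

```text
t: 5.95
ee_pos: [442.5, 261.5, 368.9]
orientation: [3.137, 0.002, -0.013]
ft_force: [-0.5, -1.4, -2.8]
width: 44.6
```

```bash
python3 -c "
from h import *
go(440,282,91,0)"
```

```text
turn 0.0012 then shift(m) [-1.000e-04 -2.190e-02  2.778e-01]
t 5.95 pos [442.5 261.5 368.9] yaw 0.07 tilt [-0.0085 -0.0048 -1.    ] shift now(m) [-1.000e-04 -2.190e-02  2.778e-01] F [-0.5 -1.4 -2.8] w 44.6 q6 2.08
```

>>> send_rows:
  rows:
    - [-0.001,-0.01,0.03,0,-1]
    - [-0.001,-0.01,0.04,0,-1]
    - [0,0,0.04,0,-1]
    - [0,0,0.04,0,-1]
    - [0,0,0.04,0,-1]

```text
t: 6.45
ee_pos: [443.5, 281.9, 183.2]
orientation: [-3.141, 0.001, -0.001]
ft_force: [0.2, -0.7, -2.9]
width: 45.2
```

>>> send_rows:
  rows:
    - [0,0,0.03,0,-1]
    - [0,0,0.01,0,-1]
    - [0,0,0,0,-1]
    - [0,0,0,0,-1]

```text
t: 6.85
ee_pos: [444.1, 282.5, 145.1]
orientation: [-3.141, 0.001, -0.003]
ft_force: [1.1, 0.2, -2.4]
width: 44.5
```

```bash
python3 -c "
from h import *
go(440,282,91,0)"
```

```text
turn -0.0005 then shift(m) [-0.0042  0.0006  0.0541]
t 6.85 pos [444.1 282.5 145.1] yaw -0.03 tilt [ 0.0017  0.001  -1.    ] shift now(m) [-0.0041  0.0006  0.0541] F [ 1.1  0.2 -2.4] w 44.5 q6 2.12
```

>>> send_rows:
  rows:
    - [-0.004,0,0.015,0,-1]
    - [0,0,0.015,0,-1]
    - [0,0,0.012,0,-1]
    - [0,0,0.007,0,-1]
    - [0,0,0,0,-1]

```text
t: 7.35
ee_pos: [439.2, 282.2, 94.6]
orientation: [3.142, -0.0, -0.0]
ft_force: [-0.1, 0.3, -2.8]
width: 44.9
```

>>> send_rows:
  rows:
    - [0,0,0.002,0,-1]
    - [0,0,0.001,0,-1]
    - [0,0,0,0,-1]

```text
t: 7.65
ee_pos: [439.3, 282.3, 92.0]
orientation: [-3.141, 0.0, -0.001]
ft_force: [-0.0, 0.3, -3.3]
width: 44.9
```

>>> send_rows:
  rows:
    - [0,0,0.001,0,-1]
    - [0,0,0.001,0,-1]
    - [0,0,0,0,-1]

```text
t: 7.95
ee_pos: [439.2, 282.3, 89.8]
orientation: [-3.141, 0.0, -0.0]
ft_force: [0.3, -0.6, -2.4]
width: 45.1
```

```bash
python3 -c "
from h import *
go(440,282,89,0)"
```

```text
turn -0.0001 then shift(m) [0.0008 0.0003 0.0008]
t 7.95 pos [439.2 282.3  89.8] yaw -0.01 tilt [ 3.e-04  2.e-04 -1.e+00] shift now(m) [0.0008 0.0003 0.0008] F [ 0.3 -0.6 -2.4] w 45.1 q6 2.12
```

>>> send_rows:
  rows:
    - [0,0,0.001,0,-1]
    - [0,0,0,0,-1]

```text
t: 8.15
ee_pos: [439.2, 282.2, 89.7]
orientation: [-3.141, 0.0, -0.0]
ft_force: [-4.0, -0.7, 10.9]
width: 44.7
```

>>> send_rows:
  rows:
    - [0,0,0.001,0,-1]
    - [0,0,0,0,-1]

```text
t: 8.35
ee_pos: [439.2, 282.2, 89.7]
orientation: [-3.141, 0.0, -0.001]
ft_force: [-5.9, -3.3, 24.5]
width: 44.9
```

Contact. Backing off 1.5 mm of command, then opening.

>>> send_rows:
  rows:
    - [0,0,-0.0015,0,-1]
    - [0,0,0,0,-0.05]
    - [0,0,0,0,0.1]
    - [0,0,0,0,0.3]
    - [0,0,0,0,0.5]

```text
t: 8.85
ee_pos: [439.1, 282.1, 89.0]
orientation: [3.142, -0.0, -0.0]
ft_force: [-0.5, 0.1, 0.2]
width: 61.0
```

>>> send_rows:
  rows:
    - [0,0,0,0,0.8]
    - [0,0,0,0,1]
    - [0,0,0,0,1]

```text
t: 9.15
ee_pos: [439.1, 282.2, 89.1]
orientation: [3.142, -0.0, -0.0]
ft_force: [-0.0, -0.2, 0.8]
width: 85.0
```

>>> send_rows:
  rows:
    - [0,0,-0.01,0,1]
    - [0,0,-0.03,0,1]
    - [0,0,-0.04,0,1]
    - [0,0,-0.04,0,1]
    - [0,0,-0.04,0,1]

```text
t: 9.65
ee_pos: [438.8, 282.0, 251.4]
orientation: [-3.141, 0.0, -0.0]
ft_force: [1.4, -0.5, 1.0]
width: 87.8
```

>>> send_rows:
  rows:
    - [0,0,-0.04,0,1]
    - [0,0,-0.04,0,1]
    - [0,0,0,0,1]

```text
t: 9.95
ee_pos: [441.0, 283.3, 335.5]
orientation: [-3.136, 0.0, -0.014]
ft_force: [0.7, -0.4, -1.0]
width: 88.0
```

```bash
python3 -c "
from h import *
go(619,-11,320,-10.6)
cap('wrist','w3')
im=cap('side','s3'); cv2.imwrite('pics/s3c.png',cv2.resize(im['color'][150:310,200:460],None,fx=3,fy=3))
P=pts(im)
m=(np.hypot(P[...,0]-440,P[...,1]-282)<70)&(P[...,2]>38)&(P[...,2]<52)
c=max(cv2.findContours(m.astype(np.uint8),0,2)[0],key=cv2.contourArea).reshape(-1,2)
print(np.median(P[m],0),cv2.minAreaRect(plane(im,c,44)[:,:2].astype(np.float32)))
"
```

```text
turn 0.1848 then shift(m) [0.229  0.2567 0.0155]
t 9.95 pos [441.  283.3 335.5] yaw -0.01 tilt [ 0.0091  0.0056 -0.9999] shift now(m) [0.1779 0.2944 0.0155] F [ 0.7 -0.4 -1. ] w 88.0 q6 2.12
[444.27184426 284.90512078  43.16355474] ((443.2812805175781, 284.845703125), (95.40888214111328, 46.043121337890625), 0.20738404989242554)
```

View pics/s3c.png

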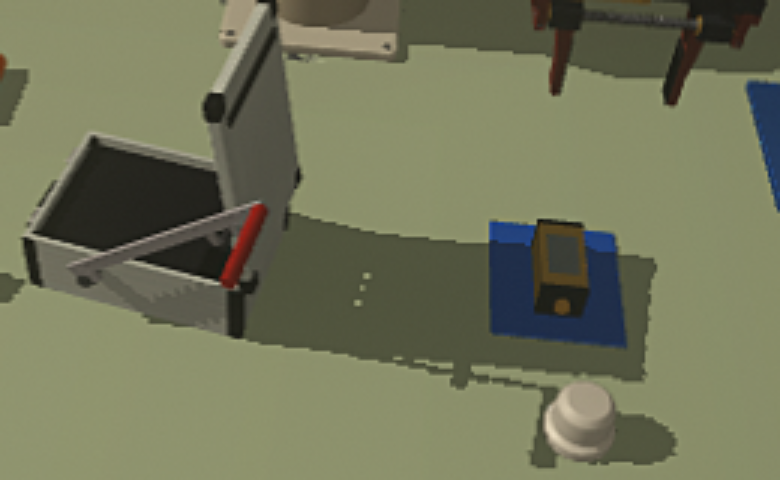

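View pics/w3.png

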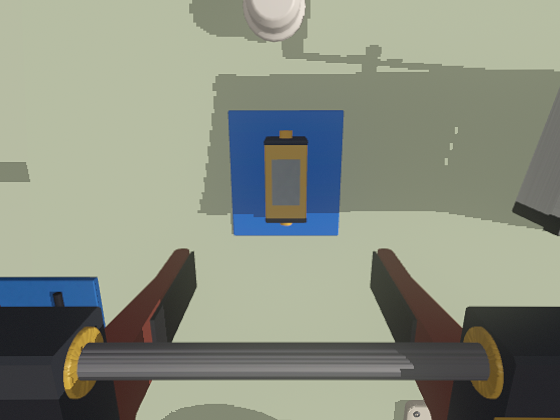

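The module lies centred on the mat with its label up (wrist px (286,180)). Moving above the red handle now.

>>> send_rows:
  rows:
    - [0.02,0,-0.002,0.092,1]
    - [0.03,0.03,0,0.093,1]
    - [0.03,0.035,0,0,1]
    - [0.03,0.035,0,0,1]
    - [0.03,0.035,0,0,1]

```text
t: 10.55
ee_pos: [555.1, 128.1, 329.3]
orientation: [3.127, -0.29, -0.005]
ft_force: [0.9, 0.7, -0.4]
width: 87.6
```

>>> send_rows:
  rows:
    - [0.03,0.035,0,0,1]
    - [0.02,0.03,0,0,1]
    - [0,0,0,0,1]
    - [0,0,0,0,1]

```text
t: 10.95
ee_pos: [591.7, 56.1, 329.4]
orientation: [3.128, -0.294, -0.005]
ft_force: [-0.4, 0.6, -0.1]
width: 87.9
```

```bash
python3 -c "
from h import *
go(619,-11,320,-10.6)
im=cap('wrist','w4')
P=pts(im); hsv=cv2.cvtColor(im['color'],cv2.COLOR_BGR2HSV)
m=(cv2.inRange(hsv,(0,140,50),(8,255,255))>0)&(P[...,2]>185)&(P[...,2]<225)&(np.hypot(P[...,0]-615,P[...,1]+11)<80)
l,n,st,ce=cv2.connectedComponentsWithStats(m.astype(np.uint8))[1],0,0,0
c=max(cv2.findContours(m.astype(np.uint8),0,2)[0],key=cv2.contourArea).reshape(-1,2)
print(m.sum(),np.median(P[m],0),cv2.minAreaRect(c.astype(np.float32)),cv2.minAreaRect(plane(im,c,201)[:,:2].astype(np.float32)))
"
```

```text
turn -0.0021 then shift(m) [0.0392 0.0609 0.0093]
t 10.95 pos [591.7  56.1 329.4] yaw -10.72 tilt [-3.4e-03  1.0e-04 -1.0e+00] shift now(m) [0.0393 0.0608 0.0093] F [-0.4  0.6 -0.1] w 87.9 q6 1.83
3073 [614.57226893  -8.65430204 207.56224058] ((383.5944519042969, 180.1439971923828), (23.499160766601562, 142.4749755859375), 4.619923114776611) ((610.6171264648438, -9.607258796691895), (14.458440780639648, 87.2414321899414), 79.88910675048828)
```

View pics/w4.png

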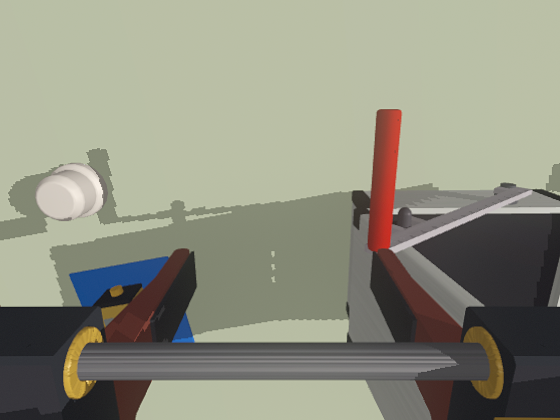

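The handle shows at wrist px (384,180). It is 87 mm long, centred at world (611,-10), which puts the grip point near (618,-11).

>>> send_rows:
  rows:
    - [0.019,0.03,0,0,1]
    - [0.02,0.03,0.01,0,1]
    - [0,0,0,0,1]
    - [0,0,0,0,1]

```text
t: 11.4
ee_pos: [619.1, -8.5, 320.4]
orientation: [-3.128, 0.29, 0.003]
ft_force: [-0.1, 0.7, 0.3]
width: 87.8
```

```bash
python3 -c "
from h import *
go(618,-11,262,-10.3)"
```

```text
turn -0.0053 then shift(m) [-0.0005  0.0027  0.0584]
t 11.4 pos [619.1  -8.5 320.4] yaw -10.6 tilt [-1.9e-03  6.0e-04 -1.0e+00] shift now(m) [-0.0005  0.0027  0.0584] F [-0.1  0.7  0.3] w 87.8 q6 1.72
```

>>> send_rows:
  rows:
    - [0,0.002,0.02,0,1]
    - [0,0.001,0.02,0,1]
    - [0,0,0.018,0,1]
    - [0,0,0,0,1]
    - [0,0,0,0,1]

```text
t: 11.9
ee_pos: [618.9, -11.0, 263.5]
orientation: [-3.128, 0.288, 0.001]
ft_force: [-0.1, 0.4, -0.1]
width: 87.8
```

```bash
python3 -c "
from h import *
go(618,-11,262,-10.3)
cap('wrist','w5')"
```

```text
turn -0.0038 then shift(m) [-0.0009  0.0002  0.0015]
t 11.9 pos [618.9 -11.  263.5] yaw -10.52 tilt [-5.e-04  2.e-04 -1.e+00] shift now(m) [-0.0009  0.0002  0.0015] F [-0.1  0.4 -0.1] w 87.8 q6 1.72
```

View pics/w5.png

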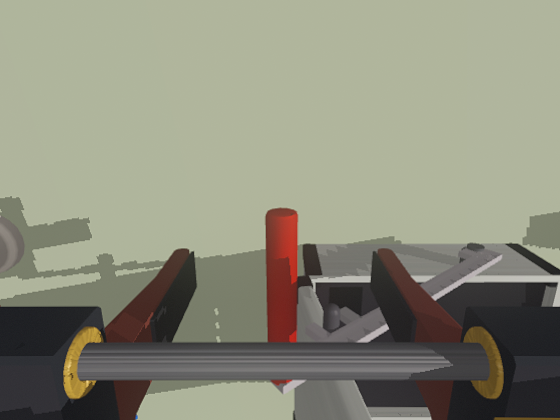

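The handle (px 282) is centred between the fingers (px 190 and 375), so I'm closing.

>>> send_rows:
  rows:
    - [0,0,0.002,0,0.3]
    - [0,0,0,0,-0.3]
    - [0,0,0,0,-1]
    - [0,0,0,0,-1]
    - [0,0,0,0,-1]

```text
t: 12.45
ee_pos: [619.3, -12.5, 261.3]
orientation: [-3.128, 0.291, -0.0]
ft_force: [-0.8, -1.1, 0.0]
width: 51.3
```

>>> send_rows:
  rows:
    - [0,0,0,0,-1]
    - [0,0,0,0,-1]
    - [0,0,0,0,-1]
    - [0,0,0,0,-1]
    - [0,0,0,0,-1]

```text
t: 12.95
ee_pos: [619.5, -11.3, 261.8]
orientation: [-3.125, 0.291, -0.001]
ft_force: [-0.1, 4.1, 2.5]
width: 12.8
```

```bash
python3 -c "
from h import *
go(618,-11,262,-10.3)
a=np.arcsin(151/229)
for k in np.arange(0,.41,.05): print(k.round(2),(229*(np.cos(a)-np.cos(a+k))).round(1),(229*(np.sin(a+k)-np.sin(a))).round(1))"
```

```text
turn -0.0061 then shift(m) [-0.0016 -0.     -0.0002]
t 12.95 pos [619.5 -11.3 261.8] yaw -10.65 tilt [ 8.0e-04  2.6e-03 -1.0e+00] shift now(m) [-0.0016 -0.     -0.0002] F [-0.1  4.1  2.5] w 12.8 q6 1.72
0.0 0.0 0.0
0.05 7.8 8.4
0.1 15.9 16.4
0.15 24.5 24.0
0.2 33.4 31.2
0.25 42.7 37.9
0.3 52.3 44.1
0.35 62.2 49.9
0.4 72.4 55.1
```

>>> send_rows:
  rows:
    - [0,0.004,-0.0042,0,-1]
    - [0,0.004,-0.0042,0,-1]
    - [0,0.004,-0.004,0,-1]
    - [0,0.004,-0.004,0,-1]
    - [0,0.0043,-0.0038,0,-1]

```text
t: 13.45
ee_pos: [615.9, -30.9, 282.3]
orientation: [-3.125, 0.29, -0.002]
ft_force: [-0.7, 7.9, 4.6]
width: 13.1
```

>>> send_rows:
  rows:
    - [0,0.0043,-0.0038,0,-1]
    - [0,0.0045,-0.0036,0,-1]
    - [0,0.0045,-0.0036,0,-1]
    - [0,0.0046,-0.0034,0,-1]
    - [0,0.0047,-0.0033,0,-1]

```text
t: 13.95
ee_pos: [611.9, -53.0, 300.5]
orientation: [-3.125, 0.29, -0.003]
ft_force: [-0.5, 8.8, 7.1]
width: 13.2
```

>>> send_rows:
  rows:
    - [0,0.0048,-0.0031,0,-1]
    - [0,0.0048,-0.0031,0,-1]
    - [0,0.005,-0.0029,0,-1]
    - [0,0.005,-0.0029,0,-1]
    - [0,0,0,0,-1]

```text
t: 14.45
ee_pos: [608.1, -73.3, 312.5]
orientation: [-3.126, 0.291, -0.003]
ft_force: [-2.0, 4.7, 8.3]
width: 13.1
```

```bash
python3 -c "
from h import *
go(618,-11,262,-10.3)
im=cap('side','s6'); cv2.imwrite('pics/s6c.png',cv2.resize(im['color'][130:310,180:440],None,fx=3,fy=3))"
```

```text
turn -0.0058 then shift(m) [-0.0015 -0.063   0.0506]
t 14.45 pos [608.1 -73.3 312.5] yaw -10.63 tilt [ 0.0019  0.0015 -1.    ] shift now(m) [-0.0019 -0.063   0.0506] F [-2.   4.7  8.3] w 13.1 q6 1.62
```

View pics/s6c.png

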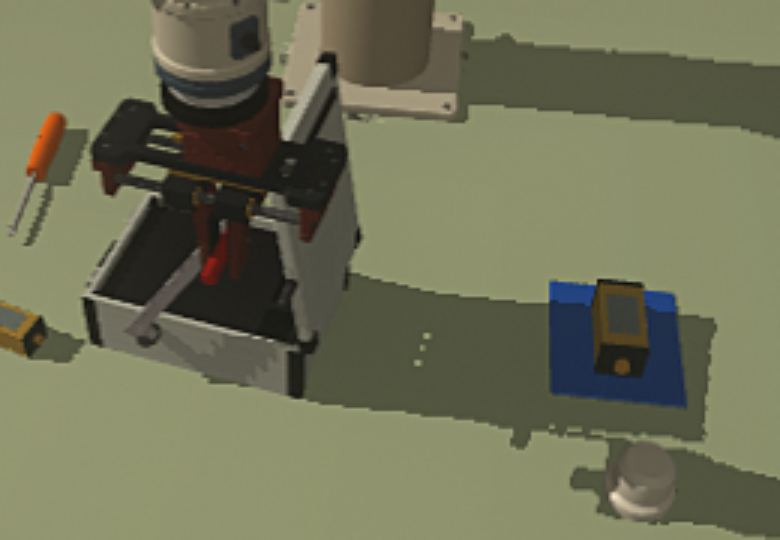

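The stay is lifted, the handle is in the jaws at crop (215,255), and the lid is still up. Releasing and going straight up.

>>> send_rows:
  rows:
    - [0,0,0,0,-0.5]
    - [0,0,0,0,0]
    - [0,0,0,0,0.3]
    - [0,0,0,0,0.3]
    - [0,0,0,0,0.3]

```text
t: 15.0
ee_pos: [607.6, -74.0, 310.8]
orientation: [3.128, -0.291, -0.001]
ft_force: [-0.3, 0.2, 1.0]
width: 49.9
```

>>> send_rows:
  rows:
    - [0,0,-0.01,0,0.3]
    - [0,0,-0.03,0,0.3]
    - [0,0,-0.04,0,0.3]
    - [0,0,-0.04,0,0.3]
    - [0,0,-0.01,0,0.3]

```text
t: 15.5
ee_pos: [609.1, -74.1, 447.1]
orientation: [3.128, -0.29, 0.014]
ft_force: [1.0, -0.1, 0.3]
width: 57.1
```

```bash
cat > lid.py <<'E'
from h import *
import sys
yaw=np.radians(-10.4); c0=np.array([454,-114.])
ex=np.array([np.cos(yaw),np.sin(yaw)]);ey=np.array([-ex[1],ex[0]])
def w(x,y): return c0+x*ex+y*ey
def push(th,x=-10,r=180,gap=0):
    y=110-r*np.cos(th)+(12+gap)*np.sin(th); z=70+r*np.sin(th)+(12+gap)*np.cos(th)
    return y,z
E
python3 -c "
from lid import *
go(*w(-10,180),430,-10.4)
im=cap('side','s7'); cv2.imwrite('pics/s7c.png',cv2.resize(im['color'][130:310,180:440],None,fx=3,fy=3))
for t in (1.4,1.2,1,.8,.6,.4,.2,0): print(t,np.round(push(t)))"
```

```text
turn -0.0037 then shift(m) [-0.1554 -0.1128  0.0158]
t 15.5 pos [609.1 -74.1 447.1] yaw -10.61 tilt [ 0.0085 -0.0012 -1.    ] shift now(m) [-0.1559 -0.1122  0.0158] F [ 1.  -0.1  0.3] w 57.1 q6 1.62
1.4 [ 91. 249.]
1.2 [ 56. 242.]
1 [ 23. 228.]
0.8 [ -7. 207.]
0.6 [-32. 182.]
0.4 [-51. 151.]
0.2 [-64. 118.]
0 [-70.  82.]
```

View pics/s7c.png

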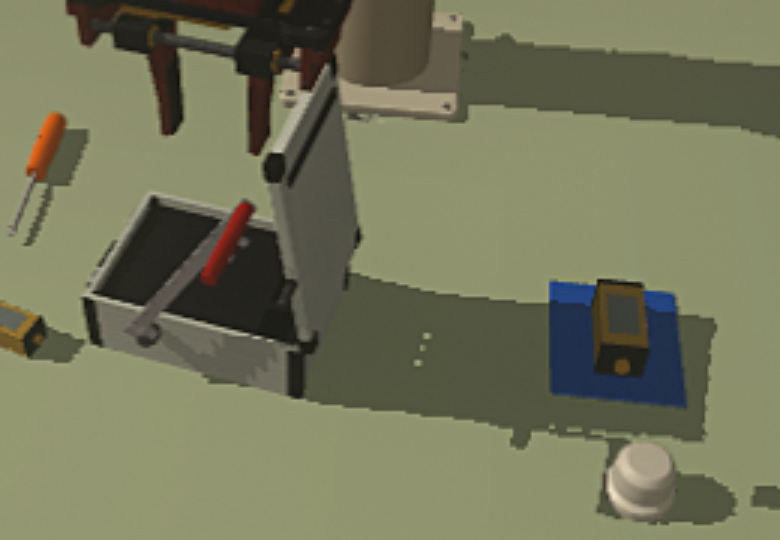

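The stay stays up and the lid is still open. I'll shut the fingers and go over the lid to a point behind its outer face.

>>> send_rows:
  rows:
    - [-0.02,-0.03,0,0,-1]
    - [-0.03,-0.03,0,0,-1]
    - [-0.03,-0.03,0,0,-1]
    - [-0.03,-0.02,0,0,-1]
    - [-0.03,-0.01,0,0,-1]

```text
t: 16.05
ee_pos: [490.6, 71.3, 439.7]
orientation: [3.128, -0.289, -0.004]
ft_force: [0.2, -0.8, -0.3]
width: 20.5
```

>>> send_rows:
  rows:
    - [-0.02,0,0,0,-1]
    - [0,0,0,0,-1]
    - [0,0,0,0,-1]
    - [0,0,0,0,-1]

```text
t: 16.45
ee_pos: [473.2, 73.2, 440.7]
orientation: [3.128, -0.291, -0.0]
ft_force: [-0.1, -0.5, 0.5]
width: 0.5
```

```bash
python3 -c "
from lid import *
go(*w(-10,180),325,-10.4)"
```

```text
turn -0.0042 then shift(m) [0.0049 0.0076 0.1157]
t 16.45 pos [473.2  73.2 440.7] yaw -10.64 tilt [-2.e-04 -1.e-04 -1.e+00] shift now(m) [0.0049 0.0076 0.1157] F [-0.1 -0.5  0.5] w 0.5 q6 1.89
```

>>> send_rows:
  rows:
    - [0,0,0.02,0,-1]
    - [0,0,0.035,0,-1]
    - [0,0,0.035,0,-1]
    - [0,0,0.025,0,-1]
    - [0,0,0,0,-1]

```text
t: 16.95
ee_pos: [471.5, 72.9, 322.6]
orientation: [3.126, -0.292, -0.011]
ft_force: [0.7, 0.3, -0.2]
width: 0.5
```

```bash
python3 -c "
from lid import *
go(*w(-15,110),325,-10.4)
im=cap('side','s8'); cv2.imwrite('pics/s8c.png',cv2.resize(im['color'][100:280,180:440],None,fx=3,fy=3))
"
```

```text
turn -0.0046 then shift(m) [ 0.0015  0.0769 -0.0022]
t 16.95 pos [471.5  72.9 322.6] yaw -10.67 tilt [-7.e-03 -9.e-04 -1.e+00] shift now(m) [ 0.0019  0.0769 -0.0022] F [ 0.7  0.3 -0.2] w 0.5 q6 1.89
```

View pics/s8c.png

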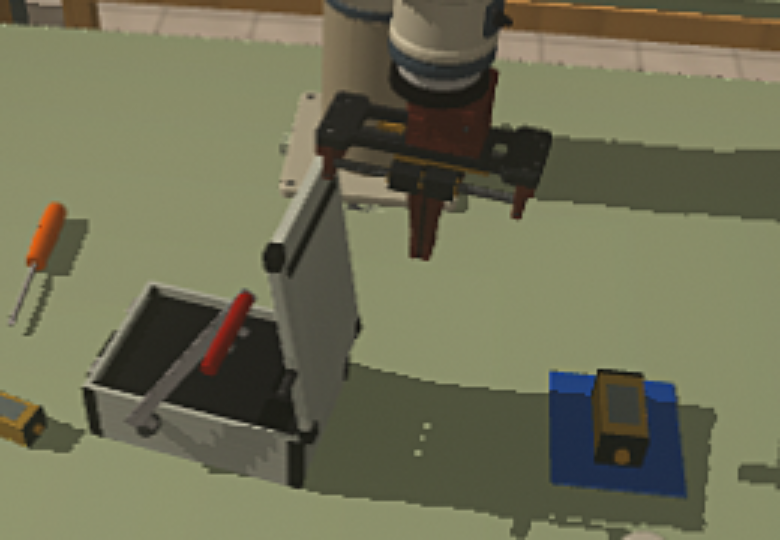

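Clear of the lid's top edge. Approaching the outer face.

>>> send_rows:
  rows:
    - [0,0.02,0,0,-1]
    - [0,0.025,0,0,-1]
    - [0,0.02,0,0,-1]
    - [0,0.008,0,0,-1]
    - [0,0,0,0,-1]

```text
t: 17.5
ee_pos: [459.9, 1.0, 327.3]
orientation: [-3.128, 0.294, -0.003]
ft_force: [-0.0, -0.2, 0.1]
width: 0.4
```

>>> send_rows:
  rows:
    - [0,0.004,0,0,-1]
    - [0,0.004,0,0,-1]
    - [0,0.004,0,0,-1]
    - [0,0.004,0,0,-1]

```text
t: 17.9
ee_pos: [456.3, -13.6, 326.0]
orientation: [-3.127, 0.29, -0.0]
ft_force: [1.4, 2.9, -1.5]
width: 0.4
```

```bash
cat >> lid.py <<'E'
def st():
    o=telemetry.get_obs(); p=(o['ee_pos'][:2]-c0); print('case',(p@ex).round(1),(p@ey).round(1),'tip z',(o['ee_pos'][2]-80).round(1),'F case y',(o['ft_force'][:2]@ey).round(1),o['ft_force'].round(1),'t',o['t'])
E
python3 -c "
from lid import *
st()
for t in np.arange(1.4,-.01,-.1): y,z=push(t);print(t.round(1),round(y+14,1),round(z,1))"
```

```text
case -15.9 99.2 tip z 246.0 F case y 3.1 [ 1.4  2.9 -1.5] t 17.9
1.4 105.2 249.4
1.3 87.4 246.7
1.2 70.0 242.1
1.1 53.0 235.9
1.0 36.8 227.9
0.9 21.5 218.5
0.8 7.2 207.5
0.7 -5.9 195.1
0.6 -17.8 181.5
0.5 -28.2 166.8
0.4 -37.1 151.1
0.3 -44.4 134.7
0.2 -50.0 117.5
0.1 -53.9 99.9
-0.0 -56.0 82.0
```

Contact with the lid (3 N). Now following its arc down.

>>> send_rows:
  rows:
    - [0,0.007,0.001,0,-1]
    - [0,0.007,0.001,0,-1]
    - [0,0.008,0.001,0,-1]
    - [0,0.008,0.002,0,-1]
    - [0,0.008,0.003,0,-1]

```text
t: 18.4
ee_pos: [449.0, -52.2, 318.1]
orientation: [3.128, -0.291, 0.0]
ft_force: [0.3, 1.2, 2.8]
width: 0.6
```

>>> send_rows:
  rows:
    - [0,0.008,0.003,0,-1]
    - [0,0.008,0.004,0,-1]
    - [0,0.008,0.004,0,-1]
    - [0,0.008,0.005,0,-1]
    - [0,0.007,0.005,0,-1]

```text
t: 18.9
ee_pos: [441.9, -90.4, 296.7]
orientation: [3.128, -0.291, 0.0]
ft_force: [0.2, 0.7, 2.9]
width: 0.7
```

```bash
python3 -c "
from lid import *
st()
im=cap('side','s9'); cv2.imwrite('pics/s9c.png',cv2.resize(im['color'][100:280,180:440],None,fx=3,fy=3))
"
```

```text
case -16.1 21.0 tip z 216.7 F case y 0.7 [0.2 0.7 2.9] t 18.9
```

View pics/s9c.png

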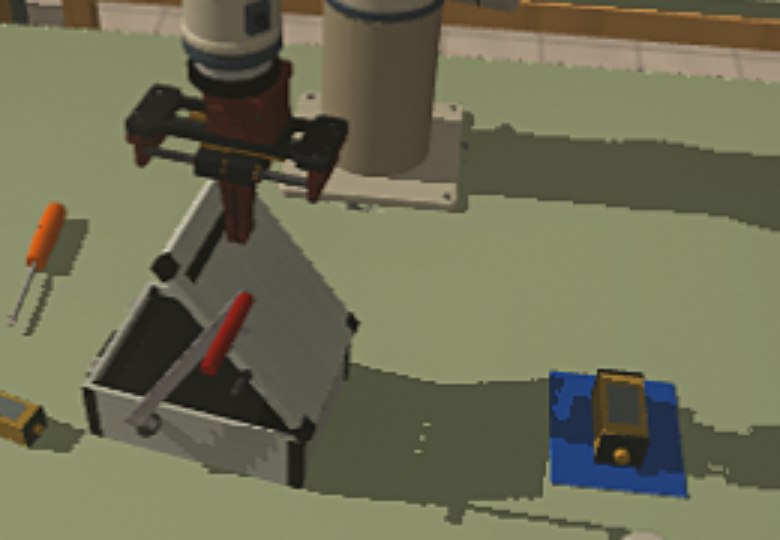

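The lid is near 0.9 rad and follows the fingers; the stay is clear. Continuing.

>>> send_rows:
  rows:
    - [0,0.007,0.005,0,-1]
    - [0,0.007,0.006,0,-1]
    - [0,0.006,0.006,0,-1]
    - [0,0.006,0.007,0,-1]
    - [0,0.006,0.007,0,-1]

```text
t: 19.45
ee_pos: [436.1, -121.6, 265.5]
orientation: [3.128, -0.29, 0.0]
ft_force: [1.0, -0.3, 1.6]
width: 0.5
```

>>> send_rows:
  rows:
    - [0,0.006,0.007,0,-1]
    - [0,0.005,0.007,0,-1]
    - [0,0.005,0.007,0,-1]
    - [0,0.004,0.008,0,-1]
    - [0,0.004,0.008,0,-1]

```text
t: 19.95
ee_pos: [431.6, -145.0, 228.4]
orientation: [3.128, -0.29, -0.0]
ft_force: [0.1, -0.5, 1.4]
width: 0.8
```

```bash
python3 -c "
from lid import *
st()"
```

```text
case -16.5 -34.5 tip z 148.4 F case y -0.4 [ 0.1 -0.5  1.4] t 19.95
```

>>> send_rows:
  rows:
    - [0,0.004,0.008,0,-1]
    - [0,0.003,0.008,0,-1]
    - [0,0.003,0.008,0,-1]
    - [0,0.003,0.008,0,-1]
    - [0,0.002,0.008,0,-1]

```text
t: 20.45
ee_pos: [428.8, -159.5, 188.3]
orientation: [-3.128, 0.291, 0.0]
ft_force: [-1.0, 0.8, 0.3]
width: 0.5
```

>>> send_rows:
  rows:
    - [0,0.001,0.008,0,-1]
    - [0,0.001,0.006,0,-1]
    - [0,0,0.004,0,-1]
    - [0,0,0.002,0,-1]

```text
t: 20.85
ee_pos: [428.4, -161.3, 168.6]
orientation: [-3.128, 0.29, 0.001]
ft_force: [0.2, -1.5, 2.1]
width: 0.2
```

```bash
python3 -c "
from lid import *
st()
im=cap('side','s10'); cv2.imwrite('pics/s10c.png',cv2.resize(im['color'][100:280,180:440],None,fx=3,fy=3))
"
```

```text
case -16.6 -51.2 tip z 88.6 F case y -1.4 [ 0.2 -1.5  2.1] t 20.85
```

View pics/s10c.png

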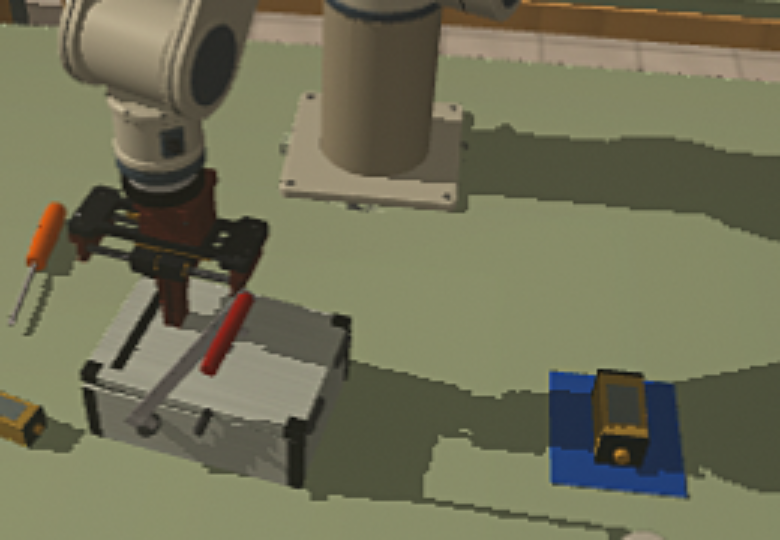

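Almost shut (tip at 88.6 mm; fully shut is 82). Pressing the rest down in small steps.

>>> send_rows:
  rows:
    - [0,0,0.002,0,-1]
    - [0,0,0.002,0,-1]
    - [0,0,0.001,0,-1]
    - [0,0,0,0,-1]

```text
t: 21.3
ee_pos: [428.6, -161.3, 164.1]
orientation: [-3.128, 0.291, -0.0]
ft_force: [0.3, 0.5, -0.5]
width: 0.7
```

>>> send_rows:
  rows:
    - [0,0,0.001,0,-1]
    - [0,0,0.001,0,-1]
    - [0,0,0,0,-1]

```text
t: 21.6
ee_pos: [428.6, -161.4, 162.3]
orientation: [3.128, -0.291, 0.0]
ft_force: [-1.3, 0.8, 4.3]
width: 0.3
```

>>> send_rows:
  rows:
    - [0,0,0.001,0,-1]
    - [0,0,0,0,-1]

```text
t: 21.8
ee_pos: [428.6, -161.4, 162.1]
orientation: [3.128, -0.29, 0.0]
ft_force: [-4.2, 2.0, 17.4]
width: 0.5
```

>>> send_rows:
  rows:
    - [0,0,0.001,0,-1]
    - [0,0,0,0,-1]

```text
t: 22.0
ee_pos: [428.7, -161.5, 162.0]
orientation: [3.128, -0.29, 0.001]
ft_force: [-8.1, 2.2, 30.2]
width: 0.3
```

It bottomed out at tip z = 82.0 mm with 30 N. Retreating straight up.

>>> send_rows:
  rows:
    - [0,0,-0.01,0,-1]
    - [0,0,-0.03,0,-1]
    - [0,0,-0.04,0,-1]
    - [0,0,-0.04,0,-1]
    - [0,0,-0.04,0,-1]

```text
t: 22.5
ee_pos: [428.2, -161.2, 321.6]
orientation: [-3.128, 0.29, 0.0]
ft_force: [0.9, -0.3, -0.4]
width: 0.3
```

>>> send_rows:
  rows:
    - [-0.01,0,-0.04,0,-1]
    - [-0.02,0.01,-0.03,0,-1]
    - [-0.02,0.01,-0.01,0,-1]
    - [0,0,0,0,-1]
    - [0,0,0,0,-1]

```text
t: 23.0
ee_pos: [375.7, -171.8, 400.0]
orientation: [-3.128, 0.292, -0.001]
ft_force: [0.0, -0.3, -0.8]
width: -0.2
```

```bash
python3 -c "
from lid import *
st()
cap('scene','f1')
im=cap('side','f2'); cv2.imwrite('pics/f2c.png',cv2.resize(im['color'][130:330,120:440],None,fx=2.4,fy=2.4))
P=pts(im); C=np.stack([(P[...,:2]-c0)@ex,(P[...,:2]-c0)@ey,P[...,2]],-1)
for a,b in ((-105,-60),(-60,0),(0,50),(50,105)):
    m=(C[...,0]>-40)&(C[...,0]<40)&(C[...,1]>a)&(C[...,1]<b)&(C[...,2]>60)&(C[...,2]<110)
    print(a,b,m.sum(),np.median(C[m][:,2]).round(1))
hsv=cv2.cvtColor(im['color'],cv2.COLOR_BGR2HSV)
m=(cv2.inRange(hsv,(0,150,60),(7,255,255))>0)&(P[...,2]>150)&(C[...,0]>80)&(C[...,0]<220)&(abs(C[...,1])<160); print('handle',m.sum(),np.median(C[m],0).round())
m=(np.hypot(P[...,0]-440,P[...,1]-282)<70)&(P[...,2]>38)&(P[...,2]<52)
c=max(cv2.findContours(m.astype(np.uint8),0,2)[0],key=cv2.contourArea).reshape(-1,2)
print(cv2.minAreaRect(plane(im,c,44)[:,:2].astype(np.float32)))
"
```

```text
case -66.6 -71.0 tip z 320.0 F case y -0.3 [ 0.  -0.3 -0.8] t 23.0
-105 -60 283 81.3
-60 0 244 81.2
0 50 246 81.0
50 105 379 80.9
handle 157 [143.  73. 256.]
((444.04400634765625, 284.8484802246094), (96.93428802490234, 46.043121337890625), 0.20738403499126434)
```

View pics/f2c.png

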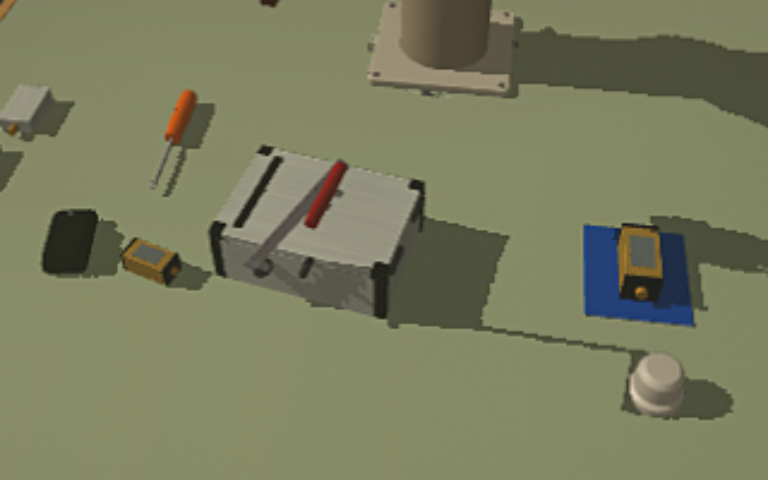

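View pics/f1.png

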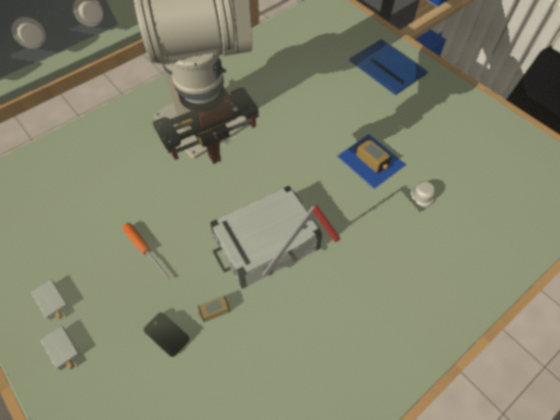

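The lid is level: its top is at 81 mm along its whole length. The stay is up at about 0.35 rad, the module is centred on the mat, and the bystanders haven't moved. Handing in.

```bash
python3 -c "
from workcell import ctrl
print(ctrl.close_job())"
```

```text
the job is handed in; nothing more can be done
None
```

I finished all three steps in order and handed the job in at about 23 s of the 66 s allowed; the hand-in gives no verdict.

- **Module:** I set the larger gold module down on the near blue mat, label up. The last check put its centre at about (444, 285), within 5 mm of the mat's measured centre. It was released before the gripper lifted away.
- **Stay:** I lifted it by the red handle to about 0.35 rad, worked out from the arc the gripper followed, and let go. In the final pictures it is still up on its own.
- **Lid:** I pushed it down along its arc at about 0.5 rad/s or slower until it stopped, with a final press of about 30 N through the fingertips. Its top measures about 81 mm from hinge to front edge, against 82 mm when fully shut.
- **Bystanders and arm:** By eye, the antenna, mouse and screwdriver are where they were in the first pictures. The gripper ended at 320 mm fingertip height, touching nothing.

No check failed. The only disagreement was 3–5 mm between the scene and side cameras on the case position, which I settled by averaging them and using the wrist camera for the grasps.

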